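# Peel the top tray off a stuck stack and hold it over the light pad

## Task

The blue formed tray on top of the nested stack is held down by small sprung catches at its edges. Take it by its upright grip tab and peel it off from that corner, so that the tab corner comes up well before the opposite corner does, leaving the white trays in place and the dish and bottle beside the stack undisturbed. Then carry it to the light pad and finish while still holding it there for inspection: centred over the lit panel, right way up and level, its underside about 10 cm above the panel, touching nothing but the gripper.

Things in the scene. Friction and masses are not known exactly. Their poses are not given: they have to be found in the camera images.
- tray_top: blue top tray, about 50 g: square flange 106 mm wide, 3 mm thick, around a round flared well 23 mm deep; grip tab beyond its (-x,-y) corner. Origin: centre of the well's underside, nested 8 mm above the white tray's origin; z up. It can tilt about 10 degrees, tab corner up, before the wells bind; the far corner stays caught meanwhile
- top_tab (a point): top centre of the blue grip tab, at (-65,-65,+45) mm in the tray's frame: an upright fin 26 mm long, 10 mm thick, 22 mm high above the flange and its 26 mm wide lug. Its length points straight out from the tray's centre, 92 mm away; pinch it across that direction. More than 30 mm is free on both sides, above the flange
- top_far_corner (a point): top face of the blue tray's flange at the corner opposite the tab, at (+50, +50, +23) mm in the tray's frame
- tray_lower: white tray just below, loose, same shape and frame; its own tab stands beyond its (-x,+y) corner, on the same level as its flange. Origin: centre of its well's underside, 16 mm above the table
- stack_holder: dark steel plate about 148 mm wide, 8 mm thick, fixed, with a white tray in it and the others nested square on top. Origin: centre of its underside on the table, axes as the blue tray's. Four posts 54 mm high stand 13 mm off the flange; a steel catch on each laps 4 mm over the blue flange and swings up, springing back: about 3 to 4 N each over 9 mm. They sit at (-65,-12), (-12,-65), (65,30), (30,65) mm
- light_pad: flat grey light pad 150 x 150 mm with a white lit panel 126 mm square in its middle, fixed to the table. Origin: centre of its underside on the table; the panel's face is 13.5 mm above it. Pad and stack stand on either side of a stirrer 75 mm high (either may be the left one); behind the left place a drawer unit, 0.27 m high with a case on it, has its top drawer out to x = 0.56 m at 0.16 to 0.22 m height
- petri_dish: bystander: covered clear dish 62 mm across, 14 mm high, origin under its centre
- reagent_bottle: bystander: amber bottle with a blue cap, 70 mm across and 138 mm high, origin under its centre

How it is judged (in metres and radians):
On the way, in this order (a step that is already met when the one before it is completed fails the run):
1. the tab corner is peeled up while the opposite corner is still seated: the tab has risen more than 12 mm from its seated height over the white tray, the far corner less than 4 mm (z of top_tab in the frame of tray_lower above 0.065 m and z of top_far_corner in the frame of tray_lower below 0.035 m and contact force between tray_top and the fingers above 0.5 N), for 0.1 s.
2. the blue tray is off the stack: its underside is more than 40 mm above where it was seated (z of tray_top in the frame of tray_lower above 0.048 m and contact force between tray_top and tray_lower below 0.05 N), for 0.1 s.
At the end, for the whole second after the job is handed in: The blue tray is held at rest in the fingers (over 1 N), centre within 35 mm sideways of the light pad's, underside 60 to 140 mm above the lit panel, right way up and level within 12 degrees, touching neither pad nor stack; the white tray below sits within 6 mm of its start (horizontal distance between tray_top and light_pad below 0.035 m and z of tray_top in the frame of light_pad between 0.0735 and 0.1535 m and angle between tray_top's own z axis and vertical below 0.21 rad and linear speed of tray_top below 0.03 m/s and contact force between tray_top and the fingers above 1 N and contact force between tray_top and light_pad below 0.05 N and contact force between tray_top and tray_lower below 0.05 N and distance of tray_lower from where it was at the start of the episode below 0.006 m and angle between tray_lower's own z axis and vertical below 0.06 rad); the arm keeps its last pose, push and grip.
It fails at once if the white tray below is pulled up or shoved more than 10 mm (distance of tray_lower from where it was at the start of the episode above 0.01 m).
It fails at once if the blue tray is dragged or set on the light pad (contact force between tray_top and light_pad above 1 N).
It fails at once if the dish or the amber bottle is moved more than 20 mm (distance of any of petri_dish, reagent_bottle from where it was at the start of the episode above 0.02 m).
It also fails if it takes over 45 s, if anything falls off the work surface, if the arm or the gripper's body presses on something with over 40 N, if the wrist force passes 120 N, or if a joint passes its speed limit or range.

## Robot

A 7-joint arm with a two-finger parallel gripper is mounted at the origin on a cart in front of the work surface, level with it; the furniture and walls round the work are solid. World frame = base frame: x ahead of the robot, y to its left, z up, the work surface at z = 0. Lengths are in m, angles in degrees, forces in N, time in s.
With the tool pointing down it reaches from about 0.425 to 0.975 m from the base axis. Payload 16.7 kg.
Tool frame: the origin (TCP) lies on the mounting face of the last link; the fingertips stand 173 mm ahead of it and the grasp point (between the pads) lies 155 mm ahead of it; z points along the fingers, y is the line along which they close (so a half turn about z gives the same grasp; the last joint's range is limited). The gripper opens to 85 mm and grips with 20 to 120 N. Pads are 22 mm wide; open, the fingers measure 114 mm over their backs; the gripper's body (76 mm by 85 mm) begins 54 mm behind the grasp point. The pads swing forward as they close: fully open they stand 13 mm farther back than shut.
Start: joints at [62.309, 24.414, 4.234, 92.017, -1.954, 63.644, -3.845], TCP at [0.221, -0.638, 0.405] pointing down, gripper open.
Joint ranges: [-163.25, 163.25], [-28.42, 122.38], [-70.27, 78.77], [12.13, 141.07], [-58.53, 238.53], [9.26, 117.41], [-156.51, 156.51]. Speed limits (degrees/s): [108.29, 108.29, 136.94, 136.94, 172.46, 172.46, 172.46].

## Interface

Orientations are given as a 3x3 rotation matrix whose columns are the frame's x, y, z axes.
In Python, from rig import * gives the robot as it stands.
- The arm moves only by the tool servo_tool, never from a script. Its arguments are lists of equal length, an entry for each row: "xyz": the shift along the world's x, y, z in units of 50 mm (1.0 is 50 mm), a list of three; "twist": the turn, a rotation vector about the world's x, y, z in units of 8 degrees (1.0 is 8 degrees), a list of three; "claw": the opening in per cent of the stroke, from 0 (shut) to 100 (fully open). A call has 1 to 12 rows; each row shifts and turns the commanded pose from where the row before left it; what a row does not reach is not made up. A row lasts 1/10 s, in which the tool goes at most 50 mm and 8.59 degrees, less where a joint would pass 70% of its speed; a pose out of reach is approached as far as the arm can. A call is refused whole if a number of a shift passes 1 or a number of a turn 1, either way. A call with a gripper value outside its range is refused whole. The fingers move at their own pace and stop on an object; "grip_force" is the grip in N (left out, the last holds). Time passes only in rows, so rows that do not move let the fingers close. It gives the time, the measured TCP pose, the force, the opening and the grip force at its end, in the units of the state.
- get_obs(): the state, without advancing time (a new reading comes with each control period).
- get_image(name): name is "side" or "top"; returns a dict with "color" (480x640x3 uint8, blue, green, red), "K" (3x3 intrinsics, pixels), "xyz" and "rotation" of the camera in the world. Camera axes: x right, y down, z forward; pixel columns grow to the right and rows downward; lengths in m; the calibration is good to about 2 mm. A picture is of the moment at which its call begins. There is no depth.
- finish_job(): hands the job in; it is judged then, once.
The state is a dict: "time": time; "joint_pos": joint angles; "qd": joint speeds; "effort": joint torques, N m; "eef_pos": TCP position; "ee_rot": TCP orientation; "contact_force": force on the tool from outside, world axes, zero at the start; "moment": the same for the moment, N m; "grip_width": finger opening in m; "grasp_force": force on a finger pad.
Only numpy, scipy, OpenCV 4.12 (cv2) and the standard library are available. Lean on these libraries where they do the work, as an engineer would, in place of code of your own. Each camera call takes 0.05 s, during which the arm holds its last target. There are 200 camera calls.

## Working session

There is one attempt and no reset: what is moved stays moved. The work goes in short steps, Python scripts to look and compute and a tool call to move; the robot and the scene stay as the last step left them, time stands still between calls to the robot, and variables do not carry over. Pictures are saved under pics/ and viewed, at most 10 in all, crops included, and the job is handed in when it is done.

Besides the shell and the picture viewer there is one more tool, called after "Emit:" by a JSON object that holds its "method" and its "body", one argument or row to a line. servo_tool: Moves the arm, as the interface text tells. Its arguments: {"type":"object","properties":{"xyz":{"type":"array","items":{"type":"array","items":{"type":"number"}}},"twist":{"type":"array","items":{"type":"array","items":{"type":"number"}}},"claw":{"type":"array","items":{"type":"number"}},"grip_force":{"type":"number"}},"required":["xyz","twist","claw"]}

```bash
mkdir -p pics; ls; python3 - <<'E'
from rig import *
import cv2,numpy as np
o=get_obs();print({k:np.round(o[k],3).tolist() for k in o})
for n in("side","top"):
    im=get_image(n);cv2.imwrite(f"pics/{n}0.png",im["color"]);np.savez(f"pics/{n}0.npz",**im)
    print(n,im["K"].tolist(),np.round(im["xyz"],3),np.round(im["rotation"],3).tolist())
E
```

```text
pics
{'time': 0.0, 'joint_pos': [62.307, 24.453, 4.23, 92.054, -1.956, 63.644, -3.845], 'qd': [-0.032, 0.024, 0.05, -0.047, 0.137, -0.002, -0.04], 'effort': [-0.0, -94.984, 3.761, -46.352, 0.019, 0.01, -0.0], 'eef_pos': [0.221, -0.638, 0.404], 'ee_rot': [[0.945, 0.328, -0.001], [0.328, -0.945, 0.001], [-0.0, -0.001, -1.0]], 'contact_force': [-0.817, -0.037, -0.658], 'moment': [0.001, -0.067, -0.017], 'grasp_force': 0.0, 'grip_width': 0.086}
side [[624.9341809939959, 0.0, 319.0907009109626], [0.0, 624.9341809939959, 246.16567054197336], [0.0, 0.0, 1.0]] [ 0.256 -1.303  0.81 ] [[0.977, -0.106, 0.183], [-0.211, -0.484, 0.849], [-0.001, -0.869, -0.495]]
top [[542.4605641310608, 0.0, 320.685759963683], [0.0, 542.4605641310608, 234.65835464123356], [0.0, 0.0, 1.0]] [ 0.398 -0.054  1.298] [[0.007, -0.995, 0.097], [-1.0, -0.009, -0.022], [0.023, -0.097, -0.995]]
```

View pics/top0.png

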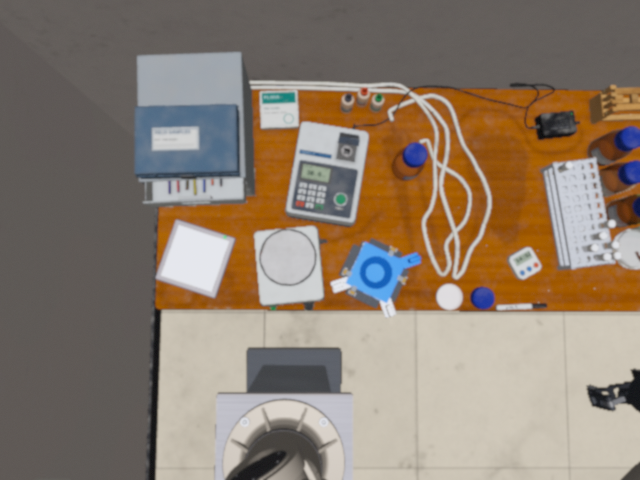

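View pics/side0.png

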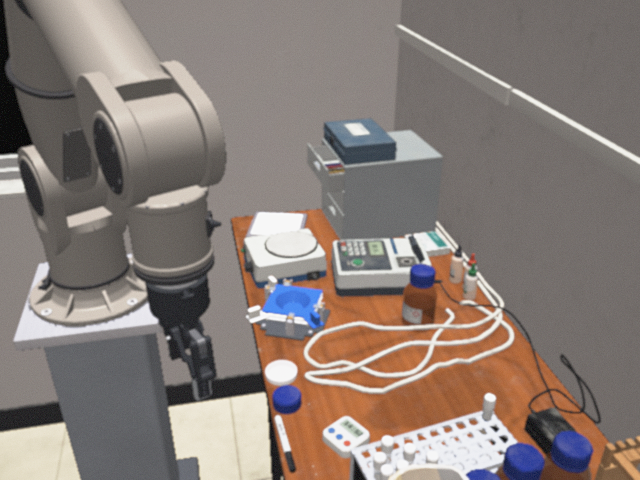

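Top view: the stack is at about (375,273), with the blue tab at (412,261), the pad at (195,258), the stirrer between them at (290,265), the dish at (449,297) and the amber bottle with its blue cap at (413,155). The side view shows the same layout, with the stack at (293,312). Next I'll measure the tray and pad.

```bash
cat > h.py <<'E'
import numpy as np,cv2
def ray(im,uv,z):
    uv=np.atleast_2d(uv).astype(float);d=(np.linalg.inv(im["K"])@np.c_[uv,np.ones(len(uv))].T).T@im["rotation"].T
    c=im["xyz"];return c+d*((z-c[2])/d[:,2])[:,None]
def proj(im,P):
    q=(np.atleast_2d(P)-im["xyz"])@im["rotation"];q=q@im["K"].T;return q[:,:2]/q[:,2:]
E
python3 - <<'E'
from h import *
im=dict(np.load("pics/top0.npz"));c=im["color"]
hsv=cv2.cvtColor(c,cv2.COLOR_BGR2HSV)
m=cv2.inRange(hsv,(98,120,120),(118,255,255));r=np.zeros_like(m);r[230:320,330:430]=255;m&=r
cn=max(cv2.findContours(m,0,1)[0],key=cv2.contourArea)
# flange: opening removes tab
f=cv2.morphologyEx(cv2.morphologyEx(m,cv2.MORPH_CLOSE,np.ones((9,9))),cv2.MORPH_OPEN,cv2.getStructuringElement(2,(21,21)))
fc=max(cv2.findContours(f,0,1)[0],key=cv2.contourArea);rr=cv2.minAreaRect(fc);print("flange",rr,np.round(ray(im,cv2.boxPoints(rr),.047),4).tolist(),ray(im,rr[0],.047))
ys,xs=np.nonzero(m);p=np.c_[xs,ys];t=p[xs>402];print("tab px",t.mean(0),t.min(0),t.max(0),ray(im,t.mean(0),.069))
# dark-blue well ring
# pad
g=cv2.inRange(hsv,(0,0,205),(180,40,255));r[:]=0;r[210:305,150:245]=255;g&=r
pc=max(cv2.findContours(g,0,1)[0],key=cv2.contourArea);rr=cv2.minAreaRect(pc);print("pad",rr,ray(im,rr[0],.0135),np.round(ray(im,cv2.boxPoints(rr),.0135),3).tolist())
print("dish",ray(im,[449,297],.014),"bottle",ray(im,[414,154],.138))
cv2.imwrite("pics/c1.png",cv2.resize(c[225:325,320:470],None,fx=5,fy=5,interpolation=cv2.INTER_CUBIC))
s=cv2.imread("pics/side0.png");cv2.imwrite("pics/c2.png",cv2.resize(s[205:395,230:350],None,fx=3,fy=3,interpolation=cv2.INTER_CUBIC))
E
```

```text
flange ((375.7000427246094, 272.10003662109375), (46.957427978515625, 46.0629997253418), 26.56505012512207) [[0.4108, -0.1369, 0.047], [0.5063, -0.1845, 0.047], [0.4584, -0.2819, 0.047], [0.3634, -0.2336, 0.047]] [[ 0.43449585 -0.2091973   0.047     ]]
tab px [410.47486034 260.2849162 ] [403 253] [419 269] [[ 0.46128251 -0.28586022  0.069     ]]
pad ((194.75, 257.75), (55.02362823486328, 55.3398551940918), 18.434947967529297) [[0.46599277 0.21421021 0.0135    ]] [[0.424, 0.294, 0.014], [0.549, 0.258, 0.014], [0.508, 0.133, 0.014], [0.384, 0.171, 0.014]]
dish [[ 0.37800375 -0.38691214  0.014     ]] bottle [[ 0.69054181 -0.28273252  0.138     ]]
```

View pics/c1.png

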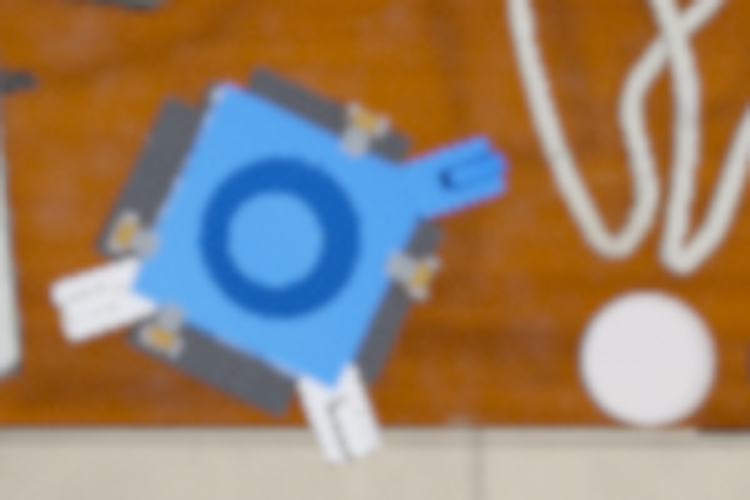

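View pics/c2.png

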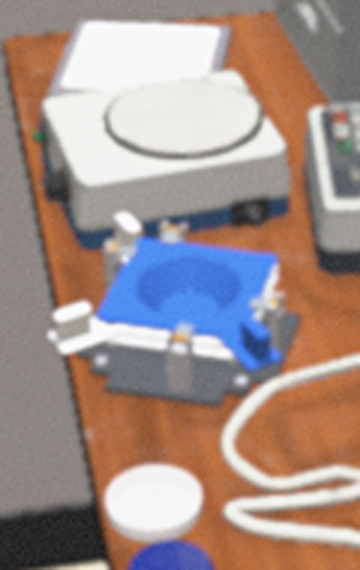

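The blue tray's centre is at about (0.4345,-0.209) and the tab points along (0.31,-0.95). The pad's centre is at (0.466,0.214). Before moving, I'll check this against the side view and refine the yaw.

```bash
python3 - <<'E'
from h import *
from scipy.spatial.transform import Rotation as R
T=dict(np.load("pics/top0.npz"));S=dict(np.load("pics/side0.npz"))
def fc(im,box):
    h=cv2.cvtColor(im["color"],cv2.COLOR_BGR2HSV);m=cv2.inRange(h,(98,120,90),(120,255,255));r=np.zeros_like(m);x0,y0,x1,y1=box;r[y0:y1,x0:x1]=255;return m&r
mt=fc(T,(330,230,430,320));ms=fc(S,(255,270,340,345))
# well ring centre (dark blue) in top view
h=cv2.cvtColor(T["color"],cv2.COLOR_BGR2HSV);d=mt&cv2.inRange(h[:,:,2],0,215);d[:, 398:]=0
c=max(cv2.findContours(d,0,1)[0],key=cv2.contourArea);print("ring",cv2.fitEllipse(c),ray(T,cv2.fitEllipse(c)[0],.047))
for yaw in(62,63.2,64.5):
    M=R.from_euler('z',yaw,degrees=True).as_matrix();o=np.array([.4345,-.209,.024])
    P=np.array([[-65,-65,45],[-74,-74,45],[-53,-53,23],[53,-53,23],[53,53,23],[-53,53,23]])/1e3@M.T+o
    print(yaw,"top",proj(T,P).round(1).tolist(),"\n side",proj(S,P).round(1).tolist())
ys,xs=np.nonzero(ms);print("side blue",xs.min(),xs.max(),ys.min(),ys.max())
c=max(cv2.findContours(ms,0,1)[0],key=cv2.contourArea);print(cv2.approxPolyDP(cv2.convexHull(c),1.5,True)[:,0].tolist())
c=max(cv2.findContours(mt,0,1)[0],key=cv2.contourArea);print(cv2.approxPolyDP(cv2.convexHull(c),1.2,True)[:,0].tolist())
E
```

```text
ring ((375.53057861328125, 272.1772766113281), (31.238948822021484, 31.768735885620117), 150.65982055664062) [[ 0.434315   -0.20880477  0.047     ]]
62 top [[415.3, 260.3], [420.6, 258.7], [406.5, 262.8], [366.1, 241.1], [344.6, 281.4], [385.2, 303.5]] 
 side [[313.8, 313.1], [316.8, 316.4], [309.9, 317.6], [323.6, 290.0], [277.9, 282.8], [261.3, 309.5]]
63.2 top [[415.0, 259.5], [420.3, 257.8], [406.3, 262.2], [365.5, 241.3], [344.8, 282.1], [385.9, 303.3]] 
 side [[314.6, 312.9], [317.8, 316.1], [310.5, 317.4], [323.3, 289.6], [277.3, 283.0], [261.6, 309.9]]
64.5 top [[414.7, 258.6], [420.0, 256.8], [406.0, 261.5], [364.8, 241.5], [345.0, 282.8], [386.6, 303.0]] 
 side [[315.5, 312.5], [318.8, 315.7], [311.2, 317.1], [322.9, 289.3], [276.6, 283.3], [262.0, 310.3]]
side blue 257 323 273 328
[[279, 280], [321, 291], [322, 325], [313, 328], [263, 310]]
[[365, 243], [415, 253], [419, 256], [419, 262], [386, 300], [361, 291], [348, 282], [358, 255]]
```

Emit:
{"method": "servo_tool", "body": {
  "xyz": [
    [0.3,0.5,0],
    [0.4,0.55,0],
    [0.4,0.6,0],
    [0.4,0.6,0],
    [0.4,0.6,0],
    [0.4,0.6,0],
    [0.4,0.6,0],
    [0.4,0.6,0],
    [0.4,0.6,-0.2],
    [0.4,0.55,-0.3],
    [0.4,0.5,-0.4],
    [0.4,0.4,-0.4]
  ],
  "twist": [
    [0,0,0.93],
    [0,0,0.93],
    [0,0,0.93],
    [0,0,0.93],
    [0,0,0.93],
    [0,0,0.93],
    [0,0,0.93],
    [0,0,0.93],
    [0,0,0.93],
    [0,0,0.93],
    [0,0,0.93],
    [0,0,0.93]
  ],
  "claw": [70,70,70,70,70,70,70,70,70,70,70,70],
  "grip_force": 110
}}

```text
time: 1.3
eef_pos: [0.4568, -0.3011, 0.3392]
ee_rot: [[-0.321, 0.947, 0.0], [0.947, 0.321, -0.0], [-0.0, 0.0, -1.0]]
contact_force: [0.0, -1.5, 0.5]
grip_width: 0.0595
grasp_force: 0.0
```

Emit:
{"method": "servo_tool", "body": {
  "xyz": [
    [0.1,0.1,-0.4],
    [0.04,0.02,-0.4],
    [0,0,-0.4],
    [0,0,-0.3],
    [0,0,0],
    [0,0,0]
  ],
  "twist": [
    [0,0,0],
    [0,0,0],
    [0,0,0],
    [0,0,0],
    [0,0,0],
    [0,0,0]
  ],
  "claw": [70,70,70,70,70,70]
}}

```text
time: 1.9
eef_pos: [0.4632, -0.2968, 0.2649]
ee_rot: [[-0.316, 0.949, -0.0], [0.949, 0.316, 0.0], [0.0, -0.0, -1.0]]
contact_force: [-0.3, 0.4, -1.1]
grip_width: 0.0599
grasp_force: 0.0
```

```bash
python3 - <<'E'
from rig import *
from h import *
im=get_image("side");t=get_image("top")
a=cv2.resize(im["color"][220:350,230:380],(800,693),interpolation=cv2.INTER_CUBIC)[:600]
cv2.imwrite("pics/s1.png",a)
o=get_obs();print(o["eef_pos"],o["contact_force"],o["joint_pos"])
E
```

```text
[ 0.46337701 -0.29696261  0.26563356] [1.21293553 0.29801215 0.69333946] [ 42.36795663  23.85612681 -20.07879406 113.91473501  11.53968493
  44.04550476  33.9330314 ]
```

View pics/s1.png

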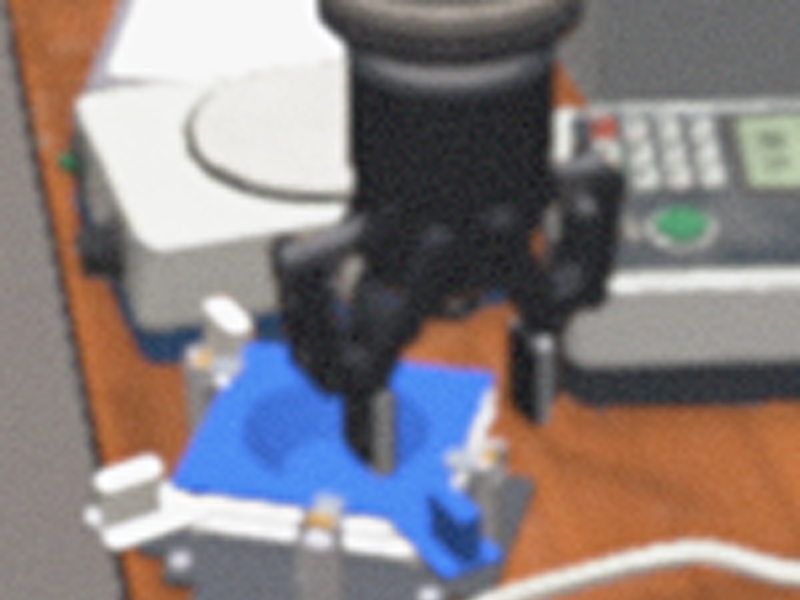

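The fingers (crop pixels (380,440) and (540,400)) straddle the fin at (455,520). I'll descend and then close.

Emit:
{"method": "servo_tool", "body": {
  "xyz": [
    [0,0,-0.3],
    [0,0,-0.3],
    [0,0,-0.2],
    [0,0,0],
    [0,0,0]
  ],
  "twist": [
    [0,0,0],
    [0,0,0],
    [0,0,0],
    [0,0,0],
    [0,0,0]
  ],
  "claw": [70,70,70,70,70]
}}

```text
time: 2.5
eef_pos: [0.4631, -0.2966, 0.2244]
ee_rot: [[-0.316, 0.949, -0.001], [0.949, 0.316, 0.001], [0.001, -0.001, -1.0]]
contact_force: [0.3, -0.0, 0.6]
grip_width: 0.0596
grasp_force: 0.0
```

Emit:
{"method": "servo_tool", "body": {
  "xyz": [
    [0,0,0],
    [0,0,0],
    [0,0,0],
    [0,0,0],
    [0,0,0],
    [0,0,0]
  ],
  "twist": [
    [0,0,0],
    [0,0,0],
    [0,0,0],
    [0,0,0],
    [0,0,0],
    [0,0,0]
  ],
  "claw": [50,40,30,20,10,0],
  "grip_force": 40
}}

```text
time: 3.1
eef_pos: [0.4631, -0.2968, 0.2249]
ee_rot: [[-0.316, 0.949, 0.0], [0.949, 0.316, -0.0], [-0.0, 0.0, -1.0]]
contact_force: [0.2, 0.3, 2.9]
grip_width: 0.0088
grasp_force: 41.0
```

Emit:
{"method": "servo_tool", "body": {
  "xyz": [
    [0,0,0],
    [0,0,0],
    [-0.02,0.06,0.06],
    [-0.02,0.06,0.06],
    [-0.02,0.06,0.06],
    [0,0,0]
  ],
  "twist": [
    [0,0,0],
    [0,0,0],
    [-0.12,-0.04,0],
    [-0.12,-0.04,0],
    [-0.12,-0.04,0],
    [0,0,0]
  ],
  "claw": [0,0,0,0,0,0],
  "grip_force": 110
}}

```text
time: 3.7
eef_pos: [0.4599, -0.287, 0.234]
ee_rot: [[-0.316, 0.949, 0.017], [0.947, 0.317, -0.051], [-0.054, -0.0, -0.999]]
contact_force: [-0.6, 0.4, -5.7]
grip_width: 0.0074
grasp_force: 107.7
```

Emit:
{"method": "servo_tool", "body": {
  "xyz": [
    [-0.02,0.06,0.06],
    [-0.02,0.06,0.06],
    [-0.02,0.06,0.06],
    [-0.02,0.05,0.06],
    [0,0,0],
    [0,0,0]
  ],
  "twist": [
    [-0.12,-0.04,0],
    [-0.12,-0.04,0],
    [-0.12,-0.04,0],
    [-0.12,-0.04,0],
    [0,0,0],
    [0,0,0]
  ],
  "claw": [0,0,0,0,0,0]
}}

```text
time: 4.3
eef_pos: [0.4563, -0.2761, 0.246]
ee_rot: [[-0.314, 0.949, 0.04], [0.941, 0.316, -0.117], [-0.124, 0.0, -0.992]]
contact_force: [-0.6, 1.4, -5.0]
grip_width: 0.0071
grasp_force: 108.1
```

```bash
python3 - <<'E'
from rig import *
from h import *
im=get_image("side")
cv2.imwrite("pics/s2.png",cv2.resize(im["color"][220:350,230:380],(800,693),interpolation=cv2.INTER_CUBIC)[:600])
o=get_obs();print(o["eef_pos"],o["contact_force"],o["moment"],o["grip_width"])
E
```

```text
[ 0.45627505 -0.27626786  0.24587533] [ 0.06456575  1.53027869 -5.38327463] [ 0.1614071  -0.00273345  0.00320072] 0.0071481933012947025
```

View pics/s2.png

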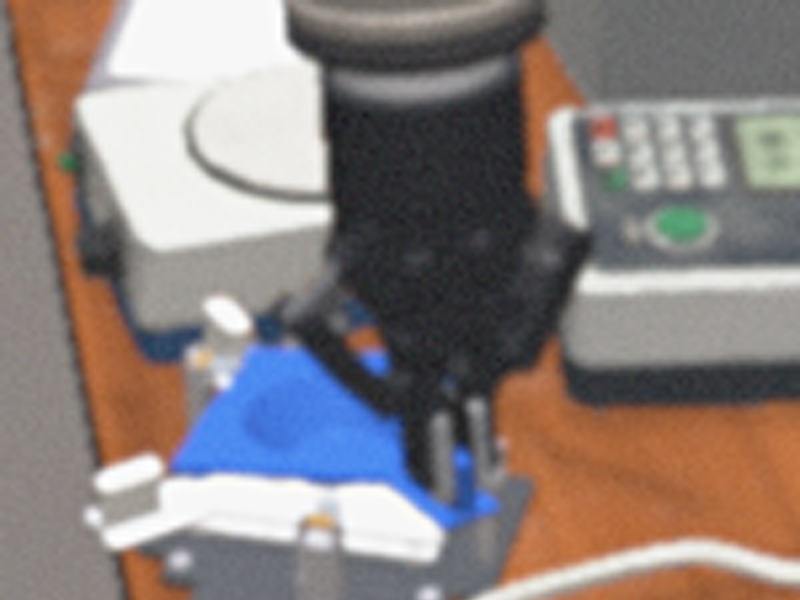

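The tab corner is up, with the near catch at (320,515) now below the flange. The far edge is still seated and the white trays are in place. Next I'll lift straight up to free the far catches.

Emit:
{"method": "servo_tool", "body": {
  "xyz": [
    [0,0,0.06],
    [0,0,0.06],
    [0,0,0.06],
    [0,0,0.06],
    [0,0,0]
  ],
  "twist": [
    [0,0,0],
    [0,0,0],
    [0,0,0],
    [0,0,0],
    [0,0,0]
  ],
  "claw": [0,0,0,0,0]
}}

```text
time: 4.85
eef_pos: [0.4564, -0.2765, 0.2585]
ee_rot: [[-0.313, 0.949, 0.04], [0.942, 0.315, -0.118], [-0.124, 0.001, -0.992]]
contact_force: [-0.9, -0.1, -0.8]
grip_width: 0.0069
grasp_force: 108.9
```

```bash
python3 - <<'E'
from rig import *
from h import *
im=get_image("side")
cv2.imwrite("pics/s3.png",cv2.resize(im["color"][220:350,230:380],(800,693),interpolation=cv2.INTER_CUBIC)[:600])
o=get_obs();print(o["eef_pos"],o["contact_force"],o["moment"],o["grip_width"])
E
```

```text
[ 0.45632031 -0.2764026   0.25823707] [ 0.98358262 -0.63485973 -1.44448812] [ 0.08319014  0.05668736 -0.02885166] 0.007090829277242075
```

View pics/s3.png

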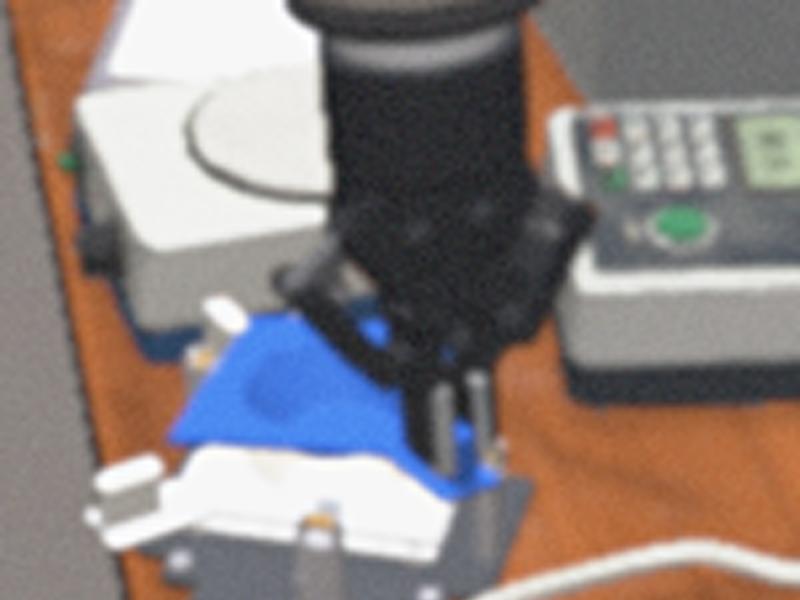

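The far side is free, the force is near zero and the white trays haven't moved. Next I'll lift clear and level out.

Emit:
{"method": "servo_tool", "body": {
  "xyz": [
    [0,0,0.15],
    [0,0,0.25],
    [0,0,0.3],
    [0,0,0.3],
    [0,0,0.3],
    [0,0,0.2],
    [0,0,0.2],
    [0,0,0.1],
    [0,0,0],
    [0,0,0]
  ],
  "twist": [
    [0,0,0],
    [0,0,0],
    [0,0,0],
    [0,0,0],
    [0.2,0.07,0],
    [0.2,0.07,0],
    [0.2,0.07,0],
    [0.24,0.07,0],
    [0,0,0],
    [0,0,0]
  ],
  "claw": [0,0,0,0,0,0,0,0,0,0]
}}

```text
time: 5.9
eef_pos: [0.456, -0.2763, 0.3481]
ee_rot: [[-0.316, 0.949, 0.001], [0.949, 0.316, -0.001], [-0.001, 0.0, -1.0]]
contact_force: [-0.1, -0.5, -0.7]
grip_width: 0.0072
grasp_force: 108.8
```

```bash
python3 - <<'E'
from rig import *
from h import *
im=get_image("side")
cv2.imwrite("pics/s4.png",cv2.resize(im["color"][190:340,220:400],(720,600),interpolation=cv2.INTER_CUBIC))
o=get_obs();print(o["eef_pos"],o["contact_force"],o["moment"],o["grip_width"])
E
```

```text
[ 0.45600205 -0.27616387  0.34783231] [ 0.46755485 -0.05046826 -1.51276563] [ 0.00433468 -0.04861887 -0.03387677] 0.00742862101635331
```

View pics/s4.png

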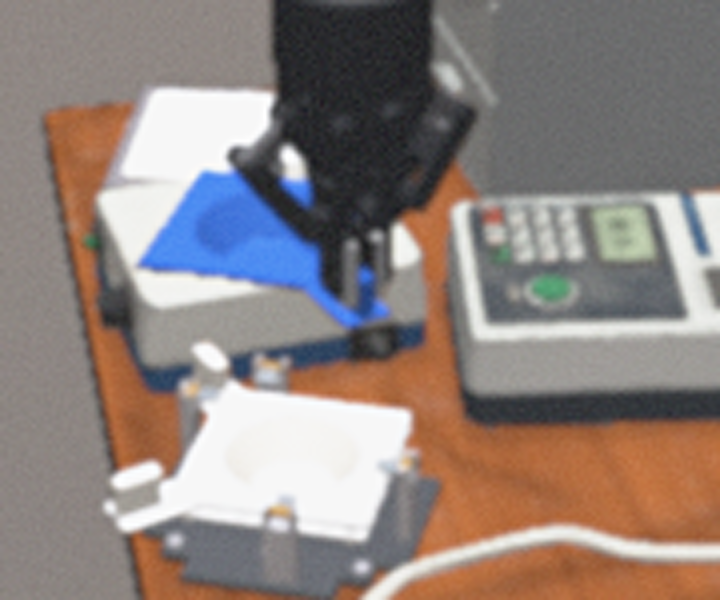

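The tray is free: blue at crop (145–390,170–325), with the white trays still seated at (170–410,390–535). Next I'll carry it over the stirrer to the pad, turning the tab toward −y.

Emit:
{"method": "servo_tool", "body": {
  "xyz": [
    [0,0.2,0],
    [0,0.4,0],
    [0,0.4,0],
    [0,0.4,0],
    [0,0.4,0],
    [0,0.4,0],
    [0,0.4,0],
    [0,0.4,0],
    [0,0.4,0],
    [0,0.4,0],
    [0,0.4,0],
    [0,0.4,0]
  ],
  "twist": [
    [0,0,0],
    [0,0,-0.2],
    [0,0,-0.2],
    [0,0,-0.2],
    [0,0,-0.2],
    [0,0,-0.2],
    [0,0,-0.2],
    [0,0,-0.2],
    [0,0,-0.2],
    [0,0,-0.2],
    [0,0,-0.2],
    [0,0,-0.2]
  ],
  "claw": [0,0,0,0,0,0,0,0,0,0,0,0]
}}

```text
time: 7.15
eef_pos: [0.4556, -0.0446, 0.3475]
ee_rot: [[-0.014, 1.0, -0.0], [1.0, 0.014, -0.0], [-0.0, -0.0, -1.0]]
contact_force: [0.6, -0.2, 0.7]
grip_width: 0.0073
grasp_force: 108.8
```

Emit:
{"method": "servo_tool", "body": {
  "xyz": [
    [0,0.4,0],
    [0,0.4,0],
    [0,0.4,0],
    [0,0.4,0],
    [0,0.4,0],
    [0,0.4,0],
    [0,0.4,0],
    [0,0.4,0],
    [0,0.2,0],
    [0,0,0],
    [0,0,0],
    [0,0,0]
  ],
  "twist": [
    [0,0,-0.2],
    [0,0,-0.2],
    [0,0,-0.2],
    [0,0,-0.2],
    [0,0,-0.1],
    [0,0,0],
    [0,0,0],
    [0,0,0],
    [0,0,0],
    [0,0,0],
    [0,0,0],
    [0,0,0]
  ],
  "claw": [0,0,0,0,0,0,0,0,0,0,0,0]
}}

```text
time: 8.35
eef_pos: [0.4561, 0.1229, 0.3476]
ee_rot: [[0.112, 0.994, -0.0], [0.994, -0.112, -0.0], [-0.0, -0.0, -1.0]]
contact_force: [-0.0, -1.3, -0.7]
grip_width: 0.007
grasp_force: 108.8
```

Emit:
{"method": "servo_tool", "body": {
  "xyz": [
    [0,0,-0.2],
    [0,0,-0.2],
    [0,0,-0.2],
    [0,0,-0.1],
    [0,0,0],
    [0,0,0]
  ],
  "twist": [
    [0,0,0],
    [0,0,0],
    [0,0,0],
    [0,0,0],
    [0,0,0],
    [0,0,0]
  ],
  "claw": [0,0,0,0,0,0]
}}

```text
time: 8.95
eef_pos: [0.4561, 0.1238, 0.3126]
ee_rot: [[0.111, 0.994, -0.0], [0.994, -0.111, 0.0], [0.0, -0.0, -1.0]]
contact_force: [0.5, -0.2, -0.6]
grip_width: 0.007
grasp_force: 108.8
```

```bash
python3 - <<'E'
from rig import *
from h import *
S=get_image("side");T=get_image("top");o=get_obs()
p=np.array(o["eef_pos"]);Rt=np.array(o["ee_rot"]);print(p,Rt.round(3).tolist(),o["contact_force"],o["grasp_force"])
# tray frame: grasp: tool x = -u
u=-Rt[:,0];v=Rt[:,1];zz=-Rt[:,2]
tab=p-zz*(.2247-.069);o0=tab-.092*u-.045*zz;print("origin",o0,"target pad .466 .214 .1135")
ex=-(u*np.cos(np.pi/4)-np.cross(zz,u)*-np.sin(np.pi/4));  # tray x: -135deg from... 
a=np.deg2rad(135);ex=np.cos(a)*u+np.sin(a)*np.cross(zz,u);ey=np.cross(zz,ex)
L=np.array([[-53,-53,23],[53,-53,23],[53,53,23],[-53,53,23]])/1e3
P=o0+L@np.c_[ex,ey,zz].T
for n,im in(("side",S),("top",T)):
    h=cv2.cvtColor(im["color"],cv2.COLOR_BGR2HSV);m=cv2.inRange(h,(100,140,110),(118,255,255));
    q=proj(im,P);x0,y0=(q.min(0)-15).astype(int);x1,y1=(q.max(0)+15).astype(int);r=np.zeros_like(m);r[max(y0,0):y1,x0:x1]=255;m&=r
    c=max(cv2.findContours(m,0,1)[0],key=cv2.contourArea)
    print(n,q.round(1).tolist(),cv2.approxPolyDP(cv2.convexHull(c),1.5,True)[:,0].tolist())
s=S["color"][140:290,220:400];t=T["color"][190:320,120:280]
cv2.imwrite("pics/e.png",np.hstack([cv2.resize(s,(400,333)),cv2.resize(t,(400,333))]))
E
```

```text
[0.45624632 0.12388833 0.3129632 ] [[0.111, 0.994, 0.0], [0.994, -0.111, 0.0], [0.0, 0.0, -1.0]] [-0.12322368  0.09982424 -0.49480959] 108.82040619850159
origin [0.46655842 0.21535281 0.11228336] target pad .466 .214 .1135
side [[277.5, 193.7], [304.4, 180.7], [275.2, 170.9], [248.0, 183.1]] [[250, 184], [262, 179], [269, 182], [271, 191]]Traceback (most recent call last):
  File "<stdin>", line 15, in <module>
ValueError: max() iterable argument is empty
```

```bash
python3 - <<'E'
from rig import *
from h import *
S=get_image("side");T=get_image("top")
s=S["color"][150:240,215:335];t=T["color"][190:330,110:280]
cv2.imwrite("pics/e1.png",np.hstack([cv2.resize(s,(480,360),interpolation=cv2.INTER_CUBIC),cv2.resize(t,(320,360))]))
E
```

```text
(no output)
```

View pics/e1.png

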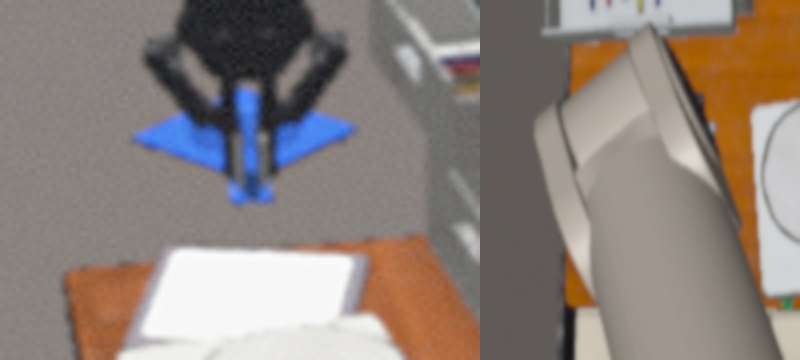

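In the side view the tray is level over the pad. Its left and right corners are at about (248.3,183.8) and (304.3,182.5), against (248.0,183.1) and (304.4,180.7) predicted for a level tray, and it touches nothing. The arm hides the tray in the top view. I'm handing in.

```bash
python3 -c "
from rig import *
print(finish_job())"
```

```text
the job is handed in; nothing more can be done
None
```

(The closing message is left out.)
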